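Clear the jammed wheel feeder

TASK

The wheel feeder on the model bench has jammed: a wheel at the mouth of the side bay blocks the lane. Nudge that blocking wheel back into the side bay, past the sprung catch and on until it is fully home, pressed firmly but gently (about 10 N, never 20 N) against the stop pad at the bay's end; leave it there. Then take the wheel that has come out of the feeder's mouth and lay it flat in the grey tray, leaving the third wheel in the feeder and everything else on the bench alone.

Things in the scene. Friction and masses are not known exactly. Their poses are not given: they have to be found in the camera images.
- feeder: Fixed wheel feeder: plywood base 8 mm thick (x -110..230, y -160..40 mm) with white walls 18 mm high, 6 mm thick. Origin on the bench under the lane's centre line, at the mouth's inner end. The lane runs along x, 52 mm wide (y +-26). A sprung follower pushes the wheels to -x (4 to 5.5 N, 0.15 m/s) whenever the way is free. The right lane wall is open from x = 0 to 80 mm: the side bay.
- mouth (a point): Mouth of the lane: point on the base's top (8 mm above the bench) on the lane's centre line where the lane walls end. Axes as the feeder's; wheels come out along -x.
- shelf (a point): Point on the open shelf in front of the mouth (base's top) where the centre of the wheel that has come out stops, within about 10 mm along x; the next wheel then waits 48 mm behind it in the mouth. No side walls here; a lip 6 mm high closes the shelf 34 mm further along -x.
- bay_mouth (a point): Start of the side bay: point on its centre line, on the base's top (floor level with the lane), abreast of the front corner. Axes as the feeder's. The bay is 52 mm wide, walls 18 mm high, and runs 128 mm to the back and right along (0.707, -0.707, 0) of the feeder, to the end block. The blocking wheel starts about 43 mm along it, leaning on the catch.
- catch_point (a point): Point on the bay's centre line (base's top), 60 mm along the bay, abreast of the sprung catch: an upright steel roller, 12 mm diameter, standing 9 mm into the bay out of its rear (+x) wall. A wheel whose centre is pushed past this point springs on to about 17 mm beyond it. Pushing it past takes about 7 to 12 N, then the force drops to nothing.
- bayend: Aluminium block closing the bay's far end, fixed. Origin on the base's top at the middle of its inner face; x points outwards along the bay, z up. In front of it, on a stem, stands a steel stop pad 36 mm wide, 16 mm high, set by hand: its face is 4 to 24 mm before this origin, NOT measured, to be felt. The pad does not give: force rises 5 N or more per mm pushed on.
- blocker: The blocking wheel, lying flat at the mouth of the side bay: model wheel of hard smooth black plastic (friction about 0.3) with metal hub, 48 mm diameter, 22 mm high, 45 g. Origin at the centre of its underside, z up. When home its centre lies 24 mm in front of the pad's face.
- lead: First wheel in the lane, the same kind and size (48 mm diameter, 22 mm high), held up by the blocking wheel; it comes out once the blocker is back. Origin at the centre of its underside.
- third: Next wheel in the lane behind the first, the same kind and size. Origin at the centre of its underside.
- tray: Open grey tray 130 x 130 mm, 18 mm high, walls and floor 4 to 5 mm thick, fixed. Origin at the centre of its underside, z up, sides along x and y.
- chassis: Bystander: white model car chassis, 240 x 130 mm, 40 mm high. Origin at the centre of its underside.
- jar1: Bystander: small paint jar with a white cap, 36 mm diameter, 45 mm high. Origin at the centre of its underside.
- jar2: Bystander: small amber paint jar with a black cap, 36 mm diameter, 45 mm high. Origin at the centre of its underside.
- driver: Bystander: screwdriver lying on the bench. Origin on the bench under its middle.
Not all that is in view belongs to the job. Leave any blue or turquoise look-alike of the lead alone.

How it is judged:
By the outcome, as a careful person would: the job done as asked, in the order asked, and still so for the second after the job is handed in, with the robot touching nothing.
It also fails if it takes over 72 s, if anything falls off the work surface, if the arm or the gripper's body presses on something with over 40 N, if the wrist force passes 120 N, or if a joint passes its speed limit or range.

ROBOT

A 7-joint arm with a two-finger parallel gripper is mounted at the origin on the work surface. World frame = base frame: x ahead of the robot, y to its left, z up, the work surface at z = 0. Lengths are in m, angles in rad, forces in N, time in s.
With the tool pointing down it reaches from about 0.4 to 0.85 m from the base axis. Payload 4.5 kg.
Tool frame: the origin (TCP) lies midway between the tips of the shut fingers; the grasp point (between the pads) lies 19 mm behind it; z points along the fingers, y is the line along which they close (so a half turn about z gives the same grasp; the last joint's range is limited). The gripper opens to 85 mm and grips with 20 to 120 N. Pads are 22 mm wide; open, the fingers measure 114 mm over their backs; the gripper's body (76 mm by 85 mm) begins 54 mm behind the grasp point. The pads swing forward as they close: fully open they stand 13 mm farther back than shut.
Start: joints at [1.23, 0.689, -0.195, 1.565, 0.157, 0.902, -0.215], TCP at [0.229, -0.582, 0.231] pointing down, gripper open.
Joint ranges: [-3.01, 3.01], [-0.46, 2.08], [-1.47, 1.51], [0.13, 2.56], [-1, 4.14], [0.04, 2.09], [-2.66, 2.66]. Speed limits (rad/s): [2.57, 2.57, 3.14, 3.14, 3.14, 3.14, 3.14].

INTERFACE

Orientations are given as a unit quaternion [w, x, y, z].
In Python, from cell import bot gives the robot as it stands. The module is installed in compiled form; this text tells all that it offers.
- The arm moves only by the tool send_rows, never from a script. Its argument "rows" is a list of rows, each a list of 3 entries, a list of its own where there are three numbers: the opening, from 0 (shut) to 1 (fully open), then the shift along the tool's x, y, z in units of 50 mm (1.0 is 50 mm), then the turn about the tool's z in units of 8 degrees (1.0 is 8 degrees). In form: [[claw, [dx, dy, dz], yaw], ...]. A call has 1 to 10 rows; each row shifts and turns the commanded pose from where the row before left it, along the tool's axes as they then stand; what a row does not reach is not made up. A row lasts 1/10 s, in which the tool goes at most 50 mm and 8.59 degrees, less where a joint would pass 70% of its speed; a pose out of reach is approached as far as the arm can. A call is refused whole if a number of a shift passes 1 or a number of a turn 1, either way. A call with a gripper value outside its range is refused whole. The fingers move at their own pace and stop on an object; the grip force is fixed at half the most. Time passes only in rows, so rows that do not move let the fingers close. It gives the time, the measured TCP pose, the force, the opening and the grip force at its end, in the units of the state.
- bot.get_state(): the state, without advancing time (a new reading comes with each control period).
- bot.get_image(name): name is "scene" or "top"; returns the picture (384x512x3 uint8, red, green, blue); there is no depth.
- bot.camera_info(name): a dict with "fov_y" (degrees; the focal length in pixels is half the picture's height over the tangent of half this angle, whatever the lens; pixels are square), "cx", "cy" (the principal point, pixels), "eye" and "rotation" of the camera in the world. Camera axes: x right, y down, z forward; pixel columns grow to the right and rows downward; lengths in m; the calibration is good to about 2 mm. A picture is of the moment at which its call begins. camera_info takes no time and is no camera call.
- bot.hand_in(): hands the job in; it is judged then, once.
The state is a dict: "clock": time; "joint_positions": joint angles; "qvel": joint speeds; "tau": joint torques, N m; "position": TCP position; "eef_rot": TCP orientation; "wrist_force": force on the tool from outside, world axes, zero at the start; "ft_torque": the same for the moment, N m; "opening": opening from 0.0 (shut) to 1.0 (fully open); "gripper_force": force on a finger pad.
Only numpy, scipy, OpenCV 4.12 (cv2) and the standard library are available. Lean on these libraries where they do the work, as an engineer would, in place of code of your own. Each camera call takes 0.05 s, during which the arm holds its last target. There are 200 camera calls.

## Working session

There is one attempt and no reset: what is moved stays moved. The work goes in short steps, Python scripts to look and compute and a tool call to move; the robot and the scene stay as the last step left them, time stands still between calls to the robot, and variables do not carry over. Pictures are saved under pics/ and viewed, at most 10 in all, crops included, and the job is handed in when it is done.

Besides the shell and the picture viewer there is one more tool, called after "Call:" as name([rows], argument=value, ...), one row to a line, values as JSON. send_rows: Moves the arm, as the interface text tells. Its arguments: {"type":"object","properties":{"rows":{"type":"array","items":{"type":"array"}}},"required":["rows"]}

```bash
mkdir -p pics; python3 - <<'E'
from cell import bot
import cv2
for n in("scene","top"):
    im=bot.get_image(n); cv2.imwrite(f"pics/{n}0.png",im[...,::-1]); print(n,bot.camera_info(n))
s=bot.get_state();print(s)
E
```

```text
scene {'fov_y': 48.355397629032026, 'cx': 258.5409684819411, 'cy': 197.63688101258856, 'eye': array([ 1.04259473, -0.73292352,  0.86214144]), 'rotation': array([-0.37322352,  0.87847688,  0.27047137, -0.12580864])}
top {'fov_y': 55.2384552292202, 'cx': 258.8626307009576, 'cy': 190.8116529730877, 'eye': array([ 0.45090106, -0.03523109,  1.04421378]), 'rotation': array([-0.04363538,  0.7111796 , -0.70040117,  0.04192528])}
{'clock': 0.1, 'joint_positions': array([ 1.22982922,  0.6898745 , -0.19450122,  1.56622928,  0.15728341,
        0.90249904, -0.21508227]), 'qvel': array([-0.00032153, -0.00179671,  0.00013688, -0.00147767, -0.0004838 ,
        0.00058383,  0.00090591]), 'tau': array([-4.08533044e-03, -5.40594721e+01, -1.27190474e+00, -1.58985150e+01,
        9.33610427e-03,  4.33429566e-03, -2.79915423e-05]), 'position': array([ 0.22852764, -0.58110524,  0.23058261]), 'eef_rot': array([-7.83825178e-04,  9.82488366e-01,  1.86322175e-01, -2.09590561e-04]), 'wrist_force': array([ 0.82046456,  0.3871677 , -0.25879475]), 'ft_torque': array([ 0.05790559, -0.01233192, -0.0501476 ]), 'gripper_force': 0.0, 'opening': 0.9966104508872567}
```

View pics/scene0.png

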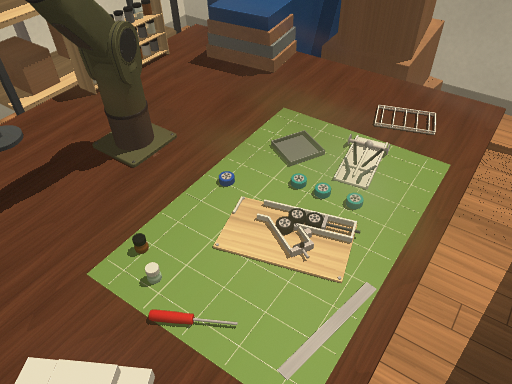

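View pics/top0.png

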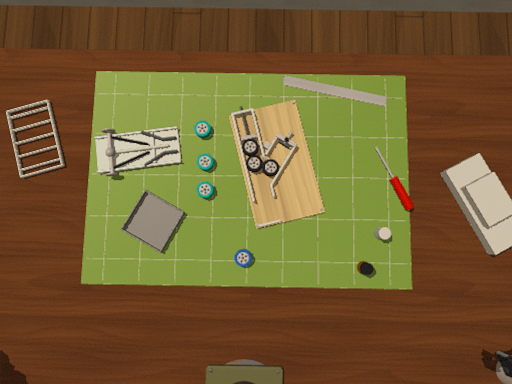

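The top view shows the wood feeder base with corners near (231,111), (295,101), (323,212) and (258,228), the wheels near (250,147), (254,163) and (270,168), and the tray near (154,222). The blue and turquoise wheels are decoys. Next I'll measure the base and wheels.

```bash
cat > h.py <<'E'
import numpy as np, cv2
from cell import bot
from scipy.spatial.transform import Rotation as R
def cam(n):
    c=bot.camera_info(n); q=c['rotation']; M=R.from_quat([q[1],q[2],q[3],q[0]]).as_matrix()
    return M,np.array(c['eye']),192/np.tan(np.radians(c['fov_y']/2)),c['cx'],c['cy']
def ray(n,u):
    M,e,f,cx,cy=cam(n); return e,M@np.array([(u[0]-cx)/f,(u[1]-cy)/f,1])
def onz(n,u,z):
    e,d=ray(n,u); return e+d*(z-e[2])/d[2]
def proj(n,p):
    M,e,f,cx,cy=cam(n); q=M.T@(np.array(p)-e); return np.array([cx+f*q[0]/q[2],cy+f*q[1]/q[2]])
def tri(u,v):
    (a,d),(b,g)=ray('top',u),ray('scene',v)
    t=np.linalg.lstsq(np.stack([d,-g],1),b-a,rcond=None)[0]
    P,Q=a+d*t[0],b+g*t[1]; return (P+Q)/2,np.linalg.norm(P-Q)
E
python3 - <<'E'
from h import *
T=cv2.imread('pics/top0.png');S=cv2.imread('pics/scene0.png')
for n,im,roi in(('top',T,(220,90,115,150)),('scene',S,(205,185,165,105))):
    hsv=cv2.cvtColor(im,cv2.COLOR_BGR2HSV)
    x,y,w,h=roi
    m=cv2.inRange(hsv,(8,50,120),(26,160,255)); k=np.zeros_like(m);k[y:y+h,x:x+w]=m[y:y+h,x:x+w]
    # anything not green in the roi
    g=cv2.inRange(hsv,(30,60,40),(60,255,255));
    cs=max(cv2.findContours(k,cv2.RETR_EXTERNAL,cv2.CHAIN_APPROX_NONE)[0],key=cv2.contourArea)
    hull=cv2.convexHull(cs)
    q=cv2.approxPolyDP(hull,4,True)[:,0]
    print(n,q.tolist()); print(np.round([onz(n,p,.008) for p in q],3)[:,:2].tolist())
    # tray
    if n=='top':
        t=cv2.inRange(hsv,(0,0,40),(179,60,150));kk=np.zeros_like(t);kk[185:260,115:192]=t[185:260,115:192]
    else:
        t=cv2.inRange(hsv,(0,0,40),(179,70,150));kk=np.zeros_like(t);kk[128:170,262:332]=t[128:170,262:332]
    c=max(cv2.findContours(kk,cv2.RETR_EXTERNAL,cv2.CHAIN_APPROX_NONE)[0],key=cv2.contourArea)
    q=cv2.boxPoints(cv2.minAreaRect(c)) if n=='top' else cv2.approxPolyDP(cv2.convexHull(c),3,True)[:,0]
    print('tray',q.tolist(),np.round([onz(n,p,.018) for p in q],3)[:,:2].tolist())
a=cv2.resize(T[95:235,215:335],None,fx=4.2,fy=4.2,interpolation=cv2.INTER_CUBIC)
cv2.imwrite('pics/topc.png',a)
b=cv2.resize(S[185:290,205:370],None,fx=4.8,fy=4.8,interpolation=cv2.INTER_CUBIC)
cv2.imwrite('pics/scenec.png',b)
E
```

```text
top [[294, 100], [324, 212], [256, 228], [229, 115]]
[[0.847, -0.131], [0.519, -0.217], [0.472, -0.025], [0.798, 0.059]]
tray [[120.20052337646484, 229.0591583251953], [144.15939331054688, 188.32908630371094], [185.15167236328125, 212.4421844482422], [161.19281005859375, 253.17225646972656]] [[0.463, 0.352], [0.578, 0.292], [0.512, 0.173], [0.398, 0.235]]
scene [[213, 245], [240, 197], [356, 223], [341, 282]]
[[0.522, -0.217], [0.472, -0.033], [0.796, 0.059], [0.849, -0.136]]
tray [[324, 151], [291, 162], [272, 141], [302, 135]] [[0.577, 0.281], [0.518, 0.175], [0.407, 0.235], [0.473, 0.319]]
```

View pics/topc.png

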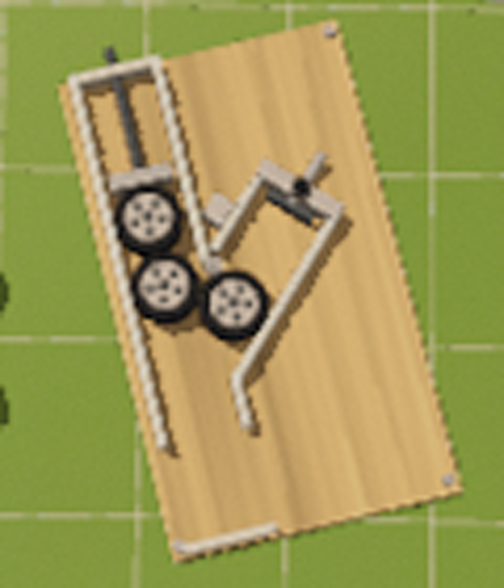

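View pics/scenec.png

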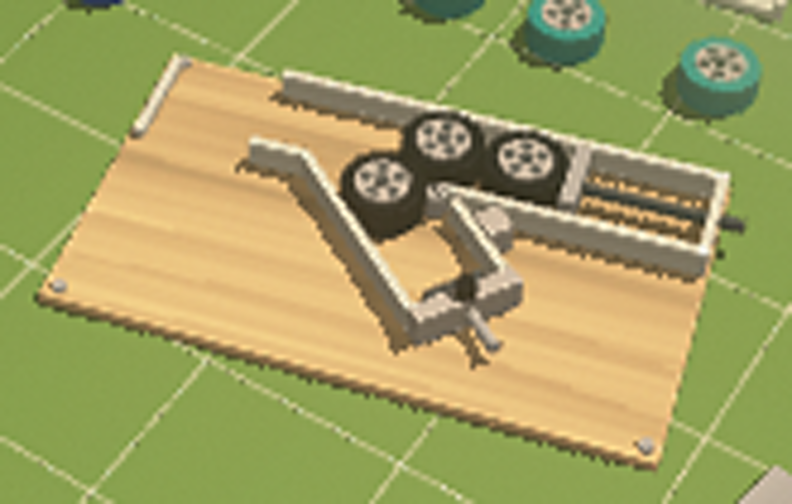

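The crops show the lead hub at about top (254,163) / scene (297,214), the blocker at top (271,167) / scene (285,222), and the third wheel behind the lead. The bay runs to the end block at about top (287,142). Next I'll fit the feeder pose and plan the approach.

```bash
cat >> h.py <<'E'
A=np.radians(14.7)
def hubs(n,im,pts,r=6):
    hsv=cv2.cvtColor(im,cv2.COLOR_BGR2HSV); out=[]
    for p in pts:
        yy,xx=np.mgrid[0:384,0:512]; d=np.hypot(xx-p[0],yy-p[1])<r
        m=d&(hsv[...,2]<75)            # black tyre pixels nearby; fit circle's centre by bright hub
        b=d&(hsv[...,2]>110)&(hsv[...,1]<70)
        out.append([xx[b].mean(),yy[b].mean(),int(b.sum())])
    return out
E
python3 - <<'E'
from h import *
T=cv2.imread('pics/top0.png');S=cv2.imread('pics/scene0.png')
F=np.array([[-.110,.040],[-.110,-.160],[.230,-.160],[.230,.040]])
W=np.array([[.472,-.029],[.5205,-.217],[.848,-.1335],[.797,.059]])
f0,w0=F.mean(0),W.mean(0); H=(F-f0).T@(W-w0); a=np.arctan2(H[0,1]-H[1,0],H[0,0]+H[1,1])
Rm=np.array([[np.cos(a),-np.sin(a)],[np.sin(a),np.cos(a)]]); o=w0-Rm@f0
print('yaw',np.degrees(a),'origin',o,'res',np.round((W-(F@Rm.T+o))*1e3,1).tolist())
for u,v,k in zip(hubs('top',T,[(254.3,163.3),(271,167.1),(250.2,146.7)],4.5),hubs('scene',S,[(297.1,214),(284.6,222.5),(314.4,217.9)],5),('lead','block','third')):
    P,e=tri(u,v); print(k,np.round(u,1),np.round(v,1),P.round(4),round(e,4),'feeder',((P[:2]-o)@Rm).round(4))
L=lambda x,y:215+x/4.2-.4 if 0 else (215+(x+.5)/4.2-.5,95+(y+.5)/4.2-.5)
for nm,p,z in(('frontcorner',(238,380),.026),('lwallend',(163,447),.026),('rwallend',(250,430),.026),('lipL',(180,548),.014),('lipR',(276,528),.014),('blockin',(290,205),.026),('rearcorner',(210,262),.026),('rearwallendbay',(262,172),.026),('frontwallendbay',(338,212),.026)):
    P=onz('top',L(*p),z)[:2]; print(nm,P.round(4),((P-o)@Rm*1e3).round(1))
for nm,f in(('baymouth',(.0184,-.0076)),('catch',(.0608,-.05)),('bayend',(.1089,-.0981))): print(nm,(Rm@f+o).round(4))
# tray rim corners triangulated
for u,v in zip([(144.2,188.3),(185.2,212.4),(161.2,253.2)],[(324,151),(291,162),(272,141)][0:3]): print('tray',tri(u,v)[0].round(3))
q=bot.get_state()['eef_rot']; print(R.from_quat([q[1],q[2],q[3],q[0]]).as_matrix().round(3))
E
```

```text
yaw 14.707966580088355 origin [ 0.58610751 -0.0373246 ] res [[2.4, -2.4], [0.2, 3.0], [-1.2, 0.2], [-1.4, -0.8]]
lead [254.1 163.2  58. ] [297.2 213.6  56. ] [ 0.6536 -0.0166  0.0278] 0.0023 feeder [0.0706 0.0029]
block [271.  167.2  61. ] [284.6 222.3  61. ] [ 0.6428 -0.064   0.0293] 0.0026 feeder [ 0.0481 -0.0402]
third [250.2 146.8  59. ] [314.6 217.9  58. ] [ 0.7006 -0.0048  0.028 ] 0.0023 feeder [0.119  0.0024]
frontcorner [ 0.5914 -0.0663] [ -2.2 -29.4]
lwallend [ 0.5458 -0.0171] [-33.8  29.8]
rwallend [ 0.558  -0.0747] [-36.6 -29. ]
lipL [ 0.4796 -0.0294] [-101.    34.7]
lipR [ 0.4939 -0.0932] [-103.4  -30.6]
blockin [ 0.7114 -0.1002] [105.2 -92.6]
rearcorner [ 0.6713 -0.0466] [ 80.  -30.6]
rearwallendbay [ 0.734 -0.081] [131.9 -79.8]
frontwallendbay [ 0.707  -0.1326] [  92.7 -122.9]
baymouth [ 0.6058 -0.04  ]
catch [ 0.6576 -0.0702]
bayend [ 0.7163 -0.1046]
tray [0.576 0.291 0.013]
tray [0.514 0.176 0.016]
tray [0.401 0.239 0.012]
[[ 0.931  0.366 -0.001]
 [ 0.366 -0.931  0.001]
 [-0.    -0.002 -1.   ]]
```

Call:
send_rows([
  [0,[0,0,0],0.92],
  [0,[0,0,0],0.92],
  [0,[0,0,0],0.92],
  [0,[0,0,0],0.92],
  [0,[0,0,0],0.92],
  [0,[0,0,0],0.92],
  [0,[0,0,0],0.95],
  [0,[0,0,0],0],
  [0,[0,0,0],0],
])

```text
clock: 1.0
position: [0.2289, -0.5814, 0.231]
eef_rot: [-0.0, 0.966, -0.26, -0.0]
wrist_force: [-0.4, 0.5, 0.2]
opening: 0.001
gripper_force: 0.0
```

```bash
cat >> h.py <<'E'
O=np.array([.5861,-.0373]); BM=np.array([.6058,-.0400]); AB=np.radians(-30.3)
D=np.array([np.cos(AB),np.sin(AB)]); N=np.array([-D[1],D[0]])
def st(target=None):
    s=bot.get_state(); q=s['eef_rot']; M=R.from_quat([q[1],q[2],q[3],q[0]]).as_matrix(); p=s['position']
    print('t',round(s['clock'],2),'p',p.round(4),'yaw',np.degrees(np.arctan2(M[1,0],M[0,0])).round(2),'op',round(s['opening'],3),'F',s['wrist_force'].round(2),'gf',s['gripper_force'])
    r=p[:2]-BM; print('bay s,lat mm',(r@D*1e3).round(1),(r@N*1e3).round(1),'Fbay',(s['wrist_force'][:2]@D).round(2),(s['wrist_force'][:2]@N).round(2),'q',s['joint_positions'].round(2))
    if target is not None: print('tool units',(M.T@(np.array(target)-p)/.05).round(3))
E
python3 -c "
from h import *
st([.6045,-.0422,.15])"
```

```text
t 1.0 p [ 0.2289 -0.5814  0.231 ] yaw -30.09 op 0.001 F [-0.36  0.5   0.21] gf 0.0
bay s,lat mm -52.3 -657.6 Fbay -0.56 0.26 q [ 1.08  0.69  0.07  1.57 -0.06  0.88 -0.92]
tool units [  1.094 -13.096   1.623]
```

Call:
send_rows([
  [0,[0.05,-0.5,0.06],0],
  [0,[0.05,-0.65,0.06],0],
  [0,[0.05,-0.65,0.06],0],
  [0,[0.05,-0.65,0.06],0],
  [0,[0.05,-0.65,0.06],0],
  [0,[0.05,-0.65,0.06],0],
  [0,[0.05,-0.65,0.06],0],
  [0,[0.05,-0.65,0.06],0],
  [0,[0.05,-0.65,0.06],0],
  [0,[0.05,-0.65,0.06],0],
])

```text
clock: 2.0
position: [0.4112, -0.3189, 0.2012]
eef_rot: [-0.0, 0.966, -0.26, 0.0]
wrist_force: [2.2, 0.4, -0.4]
opening: -0.004
gripper_force: 0.0
```

Call:
send_rows([
  [0,[0.05,-0.65,0.06],0],
  [0,[0.05,-0.65,0.06],0],
  [0,[0.05,-0.65,0.06],0],
  [0,[0.05,-0.65,0.06],0],
  [0,[0.05,-0.65,0.06],0],
  [0,[0.05,-0.65,0.06],0],
  [0,[0.05,-0.65,0.06],0],
  [0,[0.05,-0.65,0.06],0],
  [0,[0.05,-0.65,0.06],0],
  [0,[0,0,0],0],
])

```text
clock: 3.0
position: [0.5803, -0.0722, 0.1736]
eef_rot: [-0.002, 0.967, -0.256, 0.0]
wrist_force: [-0.0, -0.0, 0.0]
opening: -0.002
gripper_force: 0.0
```

```bash
python3 -c "
from h import *
st([.6045,-.0422,.05])"
```

```text
t 3.0 p [ 0.5803 -0.0722  0.1736] yaw -29.64 op -0.002 F [-0.03 -0.01  0.05] gf 0.0
bay s,lat mm -5.8 -40.7 Fbay -0.02 -0.03 q [-0.04  0.71  0.16  1.76 -0.17  0.68 -1.88]
tool units [ 0.125 -0.749  2.475]
```

Call:
send_rows([
  [0,[0.06,-0.38,0.3],0.08],
  [0,[0.06,-0.37,0.7],0],
  [0,[0,0,0.75],0],
  [0,[0,0,0.7],0],
  [0,[0,0,0],0],
  [0,[0,0,0],0],
])

```text
clock: 3.6
position: [0.6015, -0.0503, 0.052]
eef_rot: [0.0, 0.964, -0.266, -0.0]
wrist_force: [0.8, 0.3, -0.1]
opening: 0.0
gripper_force: 0.0
```

```bash
python3 -c "
from h import *
st([.6045,-.0422,.013])
im=bot.get_image('scene'); a=cv2.resize(im[170:310,205:370,::-1],None,fx=4,fy=4,interpolation=cv2.INTER_CUBIC); cv2.imwrite('pics/s1.png',a)"
```

```text
t 3.6 p [ 0.6015 -0.0503  0.052 ] yaw -30.91 op 0.0 F [ 0.8   0.25 -0.13] gf 0.0
bay s,lat mm 1.5 -11.1 Fbay 0.56 0.62 q [-0.06  0.92  0.12  1.76 -0.21  0.48 -1.91]
tool units [-0.031 -0.17   0.781]
```

View pics/s1.png

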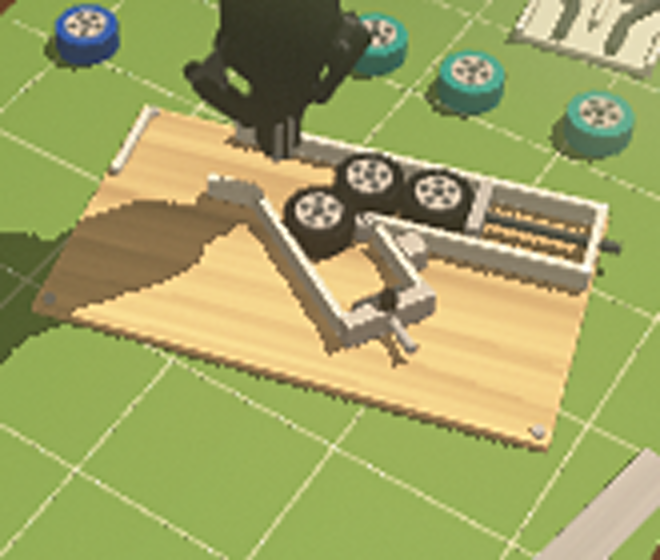

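The closed fingertips hang at about (278,150) in this crop, in front of the blocker at (318,212) and clear of the walls. Next I'll descend.

Call:
send_rows([
  [0,[-0.03,-0.17,0.2],-0.08],
  [0,[0,0,0.2],0],
  [0,[0,0,0.2],0],
  [0,[0,0,0.16],0],
  [0,[0,0,0],0],
  [0,[0,0,0],0],
])

```text
clock: 4.25
position: [0.6046, -0.0418, 0.0135]
eef_rot: [0.0, 0.965, -0.261, -0.0]
wrist_force: [1.4, 0.4, 0.1]
opening: -0.003
gripper_force: 0.0
```

```bash
python3 -c "
from h import *
st([.6045,-.0422,.013])"
```

```text
t 4.25 p [ 0.6046 -0.0418  0.0135] yaw -30.3 op -0.003 F [1.35 0.36 0.12] gf 0.0
bay s,lat mm -0.1 -2.2 Fbay 0.99 1.0 q [-0.07  0.98  0.11  1.76 -0.22  0.41 -1.91]
tool units [0.002 0.007 0.01 ]
```

Call:
send_rows([
  [0,[0.04,0,0],0],
  [0,[0.04,0,0],0],
  [0,[0.04,0,0],0],
  [0,[0.04,0,0],0],
  [0,[0.02,0,0],0],
  [0,[0.02,0,0],0],
])

```text
clock: 4.85
position: [0.612, -0.0457, 0.0136]
eef_rot: [-0.0, 0.965, -0.261, -0.002]
wrist_force: [-3.3, 2.9, 1.7]
opening: -0.001
gripper_force: 2.4
```

Call:
send_rows([
  [0,[0.03,0,0],0],
  [0,[0.03,0,0],0],
  [0,[0.03,0,0],0],
  [0,[0.03,0,0],0],
])

```text
clock: 5.25
position: [0.6137, -0.0455, 0.013]
eef_rot: [-0.001, 0.966, -0.26, -0.006]
wrist_force: [-9.4, 8.4, 6.6]
opening: -0.004
gripper_force: 6.2
```

Call:
send_rows([
  [0,[0.03,0,0],0],
  [0,[0.03,0,0],0],
  [0,[0.03,0,0],0],
  [0,[0.03,0,0],0],
])

```text
clock: 5.65
position: [0.6191, -0.0457, 0.0129]
eef_rot: [-0.003, 0.966, -0.259, -0.006]
wrist_force: [-8.3, 11.2, 5.1]
opening: -0.001
gripper_force: 6.2
```

```bash
python3 -c "
from h import *
st()"
```

```text
t 5.65 p [ 0.6191 -0.0457  0.0129] yaw -30.06 op -0.001 F [-8.33 11.17  5.07] gf 6.208992964820936
bay s,lat mm 14.4 1.8 Fbay -12.83 5.44 q [-0.05  1.    0.1   1.7  -0.21  0.47 -1.9 ]
```

Call:
send_rows([
  [0,[0.03,0.03,0],0],
  [0,[0.03,0.03,0],0],
  [0,[0.03,0.02,0],0],
])

```text
clock: 5.95
position: [0.6202, -0.0535, 0.0123]
eef_rot: [-0.002, 0.966, -0.26, -0.006]
wrist_force: [-7.6, 7.0, 1.3]
opening: -0.001
gripper_force: 6.1
```

Call:
send_rows([
  [0,[0.03,0.01,0],0],
  [0,[0.03,0,0],0],
  [0,[0.03,0,0],0],
])

```text
clock: 6.25
position: [0.6256, -0.0603, 0.0127]
eef_rot: [0.0, 0.965, -0.261, -0.004]
wrist_force: [-5.4, -0.4, 1.1]
opening: 0.003
gripper_force: 3.3
```

```bash
python3 -c "
from h import *
st()"
```

```text
t 6.25 p [ 0.6256 -0.0603  0.0127] yaw -30.23 op 0.003 F [-5.35 -0.37  1.1 ] gf 3.3480580151081085
bay s,lat mm 27.4 -7.5 Fbay -4.43 -3.02 q [-0.04  1.    0.11  1.68 -0.21  0.48 -1.89]
```

Call:
send_rows([
  [0,[0.02,-0.04,0],0],
  [0,[0.02,-0.04,0],0],
  [0,[0.02,0,0],0],
  [0,[0,0,0],0],
])

```text
clock: 6.65
position: [0.6323, -0.0624, 0.0133]
eef_rot: [0.002, 0.965, -0.262, -0.001]
wrist_force: [-0.1, -0.1, 0.3]
opening: -0.003
gripper_force: 0.1
```

```bash
python3 -c "
from h import *
st()
for n in('top','scene'): cv2.imwrite(f'pics/{n}2.png',bot.get_image(n)[...,::-1])
a=cv2.imread('pics/top2.png')[95:235,215:335];b=cv2.imread('pics/scene2.png')[170:310,215:355]
cv2.imwrite('pics/c2.png',cv2.resize(np.hstack([a,b]),None,fx=3,fy=3,interpolation=cv2.INTER_CUBIC))"
```

```text
t 6.65 p [ 0.6323 -0.0624  0.0133] yaw -30.41 op -0.003 F [-0.08 -0.07  0.33] gf 0.09867428569123149
bay s,lat mm 34.2 -6.0 Fbay -0.03 -0.1 q [-0.04  1.01  0.12  1.66 -0.21  0.49 -1.89]
```

View pics/c2.png

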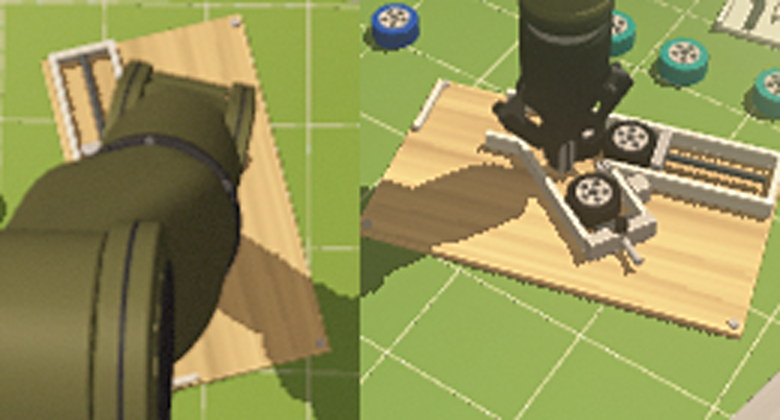

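The scene crop shows the blocker past the catch at about (595,190), and the force has dropped to zero. Next I'll feel for the pad.

Call:
send_rows([
  [0,[0.02,-0.03,0],0],
  [0,[0.03,-0.02,0],0],
  [0,[0.03,0,0],0],
  [0,[0.03,0,0],0],
  [0,[0,0,0],0],
])

```text
clock: 7.25
position: [0.6408, -0.0593, 0.0139]
eef_rot: [-0.0, 0.965, -0.261, 0.001]
wrist_force: [0.3, -0.7, 0.2]
opening: 0.001
gripper_force: 0.4
```

Call:
send_rows([
  [0,[0.02,0,0],0],
  [0,[0.02,0,0],0],
  [0,[0.02,0,0],0],
  [0,[0,0,0],0],
])

```text
clock: 7.65
position: [0.6429, -0.0611, 0.0139]
eef_rot: [-0.0, 0.965, -0.261, 0.0]
wrist_force: [-0.3, -0.9, 0.6]
opening: -0.001
gripper_force: 0.0
```

```bash
python3 -c "
from h import *
st()"
```

```text
t 7.65 p [ 0.6429 -0.0611  0.0139] yaw -30.28 op -0.001 F [-0.3  -0.94  0.62] gf 0.0
bay s,lat mm 42.7 0.4 Fbay 0.21 -0.96 q [-0.04  1.01  0.12  1.63 -0.21  0.51 -1.89]
```

Call:
send_rows([
  [0,[0,0.05,0],0],
  [0,[0.02,0,0],0],
  [0,[0.02,0,0],0],
  [0,[0,0,0],0],
])

```text
clock: 8.05
position: [0.6432, -0.0646, 0.0138]
eef_rot: [0.0, 0.965, -0.261, 0.0]
wrist_force: [-0.5, 0.4, -0.4]
opening: 0.001
gripper_force: 0.0
```

Call:
send_rows([
  [0,[0.02,0,0],0],
  [0,[0.02,0,0],0],
  [0,[0,0,0],0],
])

```text
clock: 8.35
position: [0.6449, -0.0656, 0.0138]
eef_rot: [0.0, 0.965, -0.261, 0.0]
wrist_force: [1.1, -0.1, -0.6]
opening: 0.004
gripper_force: 0.0
```

```bash
python3 -c "
from h import *
st()"
```

```text
t 8.35 p [ 0.6449 -0.0656  0.0138] yaw -30.29 op 0.004 F [ 1.06 -0.13 -0.55] gf 0.0
bay s,lat mm 46.7 -2.3 Fbay 0.98 0.43 q [-0.03  1.01  0.12  1.62 -0.2   0.52 -1.89]
```

Call:
send_rows([
  [0,[0.02,0,0],0],
  [0,[0.02,0,0],0],
  [0,[0.02,0,0],0],
  [0,[0,0,0],0],
])

```text
clock: 8.75
position: [0.6475, -0.0671, 0.0138]
eef_rot: [0.0, 0.965, -0.261, 0.0]
wrist_force: [0.4, -0.1, -0.3]
opening: 0.001
gripper_force: 0.0
```

Call:
send_rows([
  [0,[0.02,0,0],0],
  [0,[0.02,0,0],0],
  [0,[0.02,0,0],0],
  [0,[0,0,0],0],
])

```text
clock: 9.15
position: [0.6501, -0.0686, 0.0138]
eef_rot: [0.0, 0.965, -0.261, 0.0]
wrist_force: [1.2, -0.5, 0.1]
opening: 0.0
gripper_force: 0.0
```

```bash
python3 -c "
from h import *
st()"
```

```text
t 9.15 p [ 0.6501 -0.0686  0.0138] yaw -30.29 op 0.0 F [ 1.16 -0.49  0.13] gf 0.0
bay s,lat mm 52.6 -2.4 Fbay 1.25 0.17 q [-0.03  1.02  0.12  1.6  -0.2   0.53 -1.89]
```

Call:
send_rows([
  [0,[0.02,0,0],0],
  [0,[0.02,0,0],0],
  [0,[0,0,0],0],
])

```text
clock: 9.45
position: [0.6517, -0.0695, 0.0138]
eef_rot: [0.0, 0.965, -0.261, 0.0]
wrist_force: [-0.2, 0.1, -0.3]
opening: -0.0
gripper_force: 0.0
```

Call:
send_rows([
  [0,[0.02,0,0],0],
  [0,[0.02,0,0],0],
  [0,[0,0,0],0],
])

```text
clock: 9.75
position: [0.6535, -0.0706, 0.0138]
eef_rot: [0.0, 0.965, -0.261, 0.0]
wrist_force: [-0.0, -0.0, 0.0]
opening: -0.001
gripper_force: 0.0
```

Call:
send_rows([
  [0,[0.02,0,0],0],
  [0,[0.02,0,0],0],
  [0,[0,0,0],0],
])

```text
clock: 10.05
position: [0.6553, -0.0716, 0.0138]
eef_rot: [0.0, 0.965, -0.261, 0.0]
wrist_force: [-0.9, 0.5, 0.4]
opening: 0.001
gripper_force: 0.0
```

```bash
python3 -c "
from h import *
st()"
```

```text
t 10.05 p [ 0.6553 -0.0716  0.0138] yaw -30.29 op 0.001 F [-0.93  0.46  0.42] gf 0.0
bay s,lat mm 58.7 -2.3 Fbay -1.03 -0.07 q [-0.02  1.02  0.12  1.59 -0.2   0.54 -1.89]
```

Slower near the pad: 0.5 mm steps.

Call:
send_rows([
  [0,[0.02,0,0],0],
  [0,[0.02,0,0],0],
  [0,[0,0,0],0],
])

```text
clock: 10.35
position: [0.6563, -0.0722, 0.0137]
eef_rot: [-0.0, 0.965, -0.261, -0.001]
wrist_force: [-1.5, 0.9, 0.8]
opening: -0.001
gripper_force: 0.9
```

Call:
send_rows([
  [0,[0.02,0,0],0],
  [0,[0.02,0,0],0],
  [0,[0,0,0],0],
])

```text
clock: 10.65
position: [0.6564, -0.0722, 0.0134]
eef_rot: [-0.0, 0.965, -0.261, -0.002]
wrist_force: [-4.8, 2.6, 2.8]
opening: 0.003
gripper_force: 2.9
```

```bash
python3 -c "
from h import *
st()"
```

```text
t 10.65 p [ 0.6564 -0.0722  0.0134] yaw -30.26 op 0.003 F [-4.81  2.64  2.75] gf 2.944834493100643
bay s,lat mm 60.0 -2.2 Fbay -5.48 -0.15 q [-0.02  1.03  0.12  1.58 -0.2   0.56 -1.89]
```

Call:
send_rows([
  [0,[0.02,0,0],0],
  [0,[0.02,0,0],0],
  [0,[0,0,0],0],
  [0,[0,0,0],0],
  [0,[0,0,0],0],
])

```text
clock: 11.15
position: [0.6565, -0.0721, 0.013]
eef_rot: [-0.001, 0.965, -0.261, -0.004]
wrist_force: [-7.7, 3.1, 4.6]
opening: 0.003
gripper_force: 4.4
```

```bash
python3 -c "
from h import *
st()"
```

```text
t 11.15 p [ 0.6565 -0.0721  0.013 ] yaw -30.23 op 0.003 F [-7.71  3.13  4.63] gf 4.4144560396671295
bay s,lat mm 60.0 -2.2 Fbay -8.24 -1.19 q [-0.02  1.03  0.12  1.57 -0.2   0.56 -1.89]
```

Call:
send_rows([
  [0,[0.02,0,0],0],
  [0,[0.01,0,0],0],
  [0,[0,0,0],0],
  [0,[0,0,0],0],
  [0,[0,0,0],0],
  [0,[0,0,0],0],
])

```text
clock: 11.75
position: [0.6565, -0.0721, 0.0129]
eef_rot: [-0.001, 0.965, -0.261, -0.006]
wrist_force: [-9.9, 5.0, 6.1]
opening: 0.002
gripper_force: 5.7
```

```bash
python3 -c "
from h import *
st()"
```

```text
t 11.75 p [ 0.6565 -0.0721  0.0129] yaw -30.22 op 0.002 F [-9.9   4.96  6.12] gf 5.710541121661663
bay s,lat mm 60.0 -2.1 Fbay -11.05 -0.71 q [-0.02  1.03  0.12  1.57 -0.2   0.57 -1.89]
```

Call:
send_rows([
  [0,[-0.05,0,0],0],
  [0,[-0.05,0,0],0],
  [0,[-0.05,0,0],0],
  [0,[-0.05,0,0],0],
  [0,[-0.05,0,0],0],
  [0,[0,0,0],0],
])

```text
clock: 12.35
position: [0.6509, -0.069, 0.0139]
eef_rot: [0.0, 0.965, -0.261, 0.0]
wrist_force: [0.2, 0.1, 0.1]
opening: 0.002
gripper_force: 0.0
```

Call:
send_rows([
  [0,[0,0,-0.2],0],
  [0,[0,0,-0.3],0],
  [0,[0,0,-0.5],0],
  [0,[0,0,-0.8],0],
  [0,[-0.5,0.8,-0.8],0],
  [0,[-0.5,0.9,-0.2],-0.9],
  [0,[-0.5,0.9,0],-0.9],
  [0,[-0.5,0.9,0],-0.9],
  [0,[-0.5,0.9,0],-0.9],
  [0,[0,0,0],0],
])

```text
clock: 13.35
position: [0.4628, -0.2264, 0.1472]
eef_rot: [0.003, 1.0, -0.019, -0.002]
wrist_force: [0.3, -0.2, 0.6]
opening: 0.0
gripper_force: 0.0
```

```bash
python3 -c "
from h import *
st()
for n in('top','scene'): cv2.imwrite(f'pics/{n}3.png',bot.get_image(n)[...,::-1])
a=cv2.imread('pics/top3.png')[95:235,215:335];b=cv2.imread('pics/scene3.png')[170:310,215:355]
cv2.imwrite('pics/c3.png',cv2.resize(np.hstack([a,b]),None,fx=3,fy=3,interpolation=cv2.INTER_CUBIC))"
```

```text
t 13.35 p [ 0.4628 -0.2264  0.1472] yaw -2.22 op 0.0 F [ 0.29 -0.17  0.58] gf 0.0
bay s,lat mm -29.4 -233.1 Fbay 0.34 0.0 q [ 0.38  0.68 -0.02  1.98  0.05  0.49 -1.29]
```

View pics/c3.png

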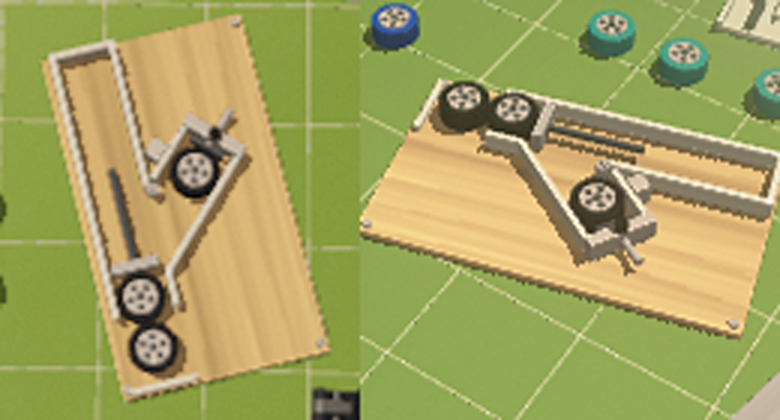

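The blocker is deep in the bay at top crop (195,172), with the lead on the shelf at (153,346) and the third wheel behind it. Next I'll measure them and check the blocker against the pad.

```bash
python3 - <<'E'
from h import *
T=cv2.imread('pics/top3.png');S=cv2.imread('pics/scene3.png')
a=np.radians(14.7);Rm=np.array([[np.cos(a),-np.sin(a)],[np.sin(a),np.cos(a)]])
for u,v,k in zip(hubs('top',T,[(266,210.3),(280,152.3),(261.7,193.7)],4.5),hubs('scene',S,[(250,202.7),(294,236),(266.7,206.7)],5),('lead','block','third')):
    P,e=tri(u,v); r=P[:2]-BM; print(k,P.round(4),round(e,4),'feeder',((P[:2]-O)@Rm).round(4),'bay',(r@D).round(4),(r@N).round(4),'top z30',onz('top',u,.03).round(4))
t=cv2.resize(T[128:170,255:310],None,fx=12,fy=12,interpolation=cv2.INTER_CUBIC); cv2.imwrite('pics/bay3.png',t)
# tray floor centre
h=cv2.cvtColor(T,cv2.COLOR_BGR2HSV); 
print('tray c', np.mean([onz('top',p,.018) for p in [(120.2,229.1),(144.2,188.3),(185.2,212.4),(161.2,253.2)]],axis=0))
st([.5237,-.0533,.10])
E
```

```text
lead [ 0.5213 -0.052   0.0292] 0.0016 feeder [-0.0664  0.0022] bay -0.0669 -0.053 top z30 [ 0.5206 -0.0525  0.03  ]
block [ 0.6871 -0.0891  0.0262] 0.0031 feeder [ 0.0845 -0.0757] bay 0.095 -0.0014 top z30 [ 0.685  -0.0898  0.03  ]
third [ 0.5673 -0.0395  0.0281] 0.0029 feeder [-0.0187  0.0026] bay -0.0335 -0.019 top z30 [ 0.566  -0.0404  0.03  ]
tray c [0.48760011 0.26318833 0.018     ]
t 13.45 p [ 0.469  -0.2197  0.1471] yaw -1.8 op 0.002 F [ 1.05  0.18 -0.18] gf 0.0
bay s,lat mm -27.5 -224.2 Fbay 0.82 0.69 q [ 0.37  0.68 -0.03  1.98  0.04  0.49 -1.3 ]
tool units [ 0.987 -3.362  0.938]
```

View pics/bay3.png

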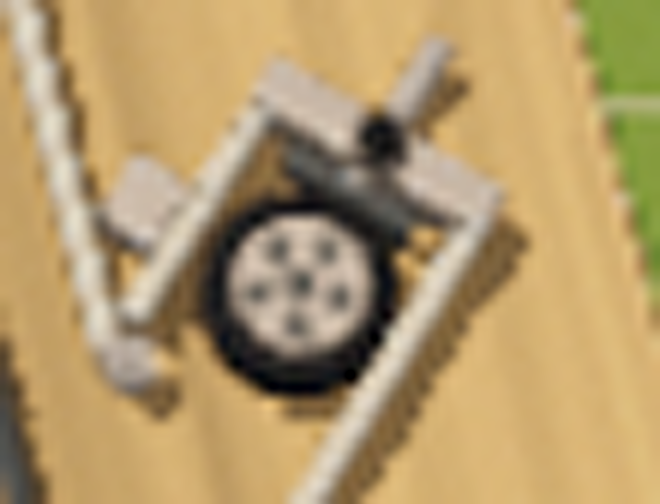

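The blocker sits against the dark pad face at bay position of about 94 mm, consistent with what was felt. Now to the lead at (0.521, -0.052).

Call:
send_rows([
  [0.8,[0,0,0],-0.9],
  [0.8,[0,0,0],-0.9],
  [0.8,[0,0,0],-0.26],
  [0.8,[0,0,0],0],
  [0.8,[0,0,0],0],
])

```text
clock: 13.95
position: [0.4701, -0.2167, 0.1459]
eef_rot: [0.0, 0.992, 0.13, 0.0]
wrist_force: [-0.2, 0.0, 0.7]
opening: 0.797
gripper_force: 0.0
```

```bash
python3 -c "
from h import *
st([.521,-.0523,.07])"
```

```text
t 13.95 p [ 0.4701 -0.2167  0.1459] yaw 14.94 op 0.797 F [-0.23  0.01  0.69] gf 0.0
bay s,lat mm -28.0 -221.0 Fbay -0.21 -0.11 q [ 0.41  0.68 -0.11  1.97  0.15  0.49 -1.11]
tool units [ 1.831 -2.915  1.519]
```

Call:
send_rows([
  [0.8,[0.26,-0.42,0.05],0.03],
  [0.8,[0.26,-0.42,0.05],0],
  [0.8,[0.26,-0.42,0.1],0],
  [0.8,[0.26,-0.42,0.2],0],
  [0.8,[0.26,-0.42,0.3],0],
  [0.8,[0.26,-0.42,0.3],0],
  [0.8,[0.27,-0.4,0.3],0],
  [0.8,[0,0,0.2],0],
  [0.8,[0,0,0],0],
  [0.8,[0,0,0],0],
])

```text
clock: 14.95
position: [0.5202, -0.0541, 0.0708]
eef_rot: [0.001, 0.992, 0.127, -0.0]
wrist_force: [0.1, -0.5, 0.4]
opening: 0.8
gripper_force: 0.0
```

```bash
python3 -c "
from h import *
st([.521,-.0523,.007])"
```

```text
t 14.95 p [ 0.5202 -0.0541  0.0708] yaw 14.65 op 0.8 F [ 0.09 -0.46  0.4 ] gf 0.0
bay s,lat mm -66.8 -55.4 Fbay 0.31 -0.36 q [ 0.04  0.82 -0.04  2.    0.09  0.33 -1.39]
tool units [ 0.026 -0.032  1.276]
```

Call:
send_rows([
  [0.8,[0.02,-0.03,0.3],0],
  [0.8,[0,0,0.3],0],
  [0.8,[0,0,0.3],0],
  [0.8,[0,0,0.2],0],
  [0.8,[0,0,0.15],0],
  [0.8,[0,0,0],0],
  [0.8,[0,0,0],0],
])

```text
clock: 15.65
position: [0.5214, -0.0514, 0.0085]
eef_rot: [0.0, 0.992, 0.128, 0.0]
wrist_force: [-0.3, 0.4, -0.4]
opening: 0.794
gripper_force: 0.0
```

Call:
send_rows([
  [0.65,[0,0,0],0],
  [0.55,[0,0,0],0],
  [0.4,[0,0,0],0],
  [0.4,[0,0,0],0],
  [0.4,[0,0,0],0],
  [0.4,[0,0,0],0],
])

```text
clock: 16.25
position: [0.5216, -0.0512, 0.0092]
eef_rot: [0.0, 0.992, 0.128, 0.001]
wrist_force: [-0.9, -1.0, 7.1]
opening: 0.535
gripper_force: 60.7
```

```bash
python3 -c "
from h import *
st([.521,-.0523,.007])"
```

```text
t 16.25 p [ 0.5216 -0.0512  0.0092] yaw 14.75 op 0.535 F [-0.93 -0.95  7.08] gf 60.68719983100891
bay s,lat mm -67.1 -52.2 Fbay -0.32 -1.29 q [ 0.02  0.94 -0.02  2.01  0.1   0.2  -1.4 ]
tool units [-0.017  0.019  0.044]
```

Call:
send_rows([
  [0.4,[0,0,-0.1],0],
  [0.4,[0,0,-0.2],0],
  [0.4,[0,0,-0.3],0],
  [0.4,[0,0,-0.4],0],
  [0.4,[0,0,-0.5],0],
  [0.4,[0,0,-0.4],0],
  [0.4,[0,0,-0.1],0],
  [0.4,[0,0,0],0],
])

```text
clock: 17.05
position: [0.5217, -0.0512, 0.1091]
eef_rot: [0.0, 0.992, 0.128, 0.001]
wrist_force: [1.3, 0.2, -0.7]
opening: 0.544
gripper_force: 61.4
```

```bash
python3 -c "
from h import *
st([.4876,.2632,.08])
for n in('top','scene'): cv2.imwrite(f'pics/{n}4.png',bot.get_image(n)[...,::-1])
a=cv2.imread('pics/top4.png')[95:235,215:335];b=cv2.imread('pics/scene4.png')[170:310,215:355]
cv2.imwrite('pics/c4.png',cv2.resize(np.hstack([a,b]),None,fx=3,fy=3,interpolation=cv2.INTER_CUBIC))"
```

```text
t 17.05 p [ 0.5217 -0.0512  0.1091] yaw 14.75 op 0.544 F [ 1.27  0.24 -0.74] gf 61.39559984207153
bay s,lat mm -67.0 -52.1 Fbay 0.97 0.85 q [ 0.04  0.75 -0.05  1.98  0.08  0.41 -1.39]
tool units [ 0.941 -6.254  0.579]
```

View pics/c4.png

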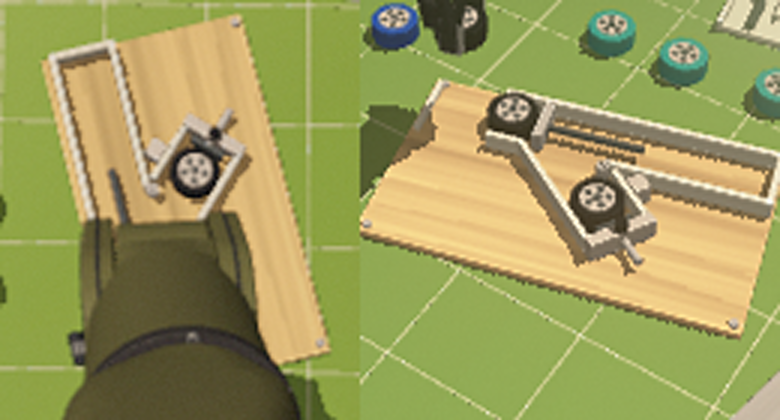

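The lead hangs in the gripper at about (462,20) in the scene crop. The third wheel stays in the mouth at (513,112), and the blocker is unchanged at (597,198). On to the tray.

Call:
send_rows([
  [0.4,[0.05,-0.3,0],0],
  [0.4,[0.1,-0.6,0],0],
  [0.4,[0.1,-0.65,0],0],
  [0.4,[0.1,-0.65,0],0],
  [0.4,[0.1,-0.65,0],0],
  [0.4,[0.1,-0.65,0],0],
  [0.4,[0.1,-0.65,0],0],
  [0.4,[0.1,-0.65,0],0],
  [0.4,[0.1,-0.65,0],0],
  [0.4,[0.09,-0.5,0],0],
])

```text
clock: 18.15
position: [0.4894, 0.2508, 0.1068]
eef_rot: [0.0, 0.992, 0.13, -0.001]
wrist_force: [1.5, 0.3, -0.8]
opening: 0.542
gripper_force: 61.5
```

Call:
send_rows([
  [0.4,[0,-0.3,0],0],
  [0.4,[0,0,0],0],
  [0.4,[0,0,0],0],
])

```text
clock: 18.45
position: [0.4868, 0.2612, 0.1076]
eef_rot: [0.001, 0.992, 0.128, -0.001]
wrist_force: [0.0, -1.4, -1.0]
opening: 0.541
gripper_force: 61.5
```

```bash
python3 -c "
from h import *
st([.4876,.2632,.01])"
```

```text
t 18.45 p [0.4868 0.2612 0.1076] yaw 14.7 op 0.541 F [ 0.05 -1.37 -1.03] gf 61.47427439689636
bay s,lat mm -254.8 200.0 Fbay 0.73 -1.16 q [-0.61  0.78  0.05  1.9  -0.07  0.47 -1.82]
tool units [ 0.029 -0.037  1.951]
```

Call:
send_rows([
  [0.4,[0.03,-0.04,0.4],0],
  [0.4,[0,0,0.5],0],
  [0.4,[0,0,0.5],0],
  [0.4,[0,0,0.3],0],
  [0.4,[0,0,0.15],0],
  [0.4,[0,0,0.06],0],
  [0.4,[0,0,0],0],
  [0.4,[0,0,0],0],
])

```text
clock: 19.25
position: [0.4886, 0.2655, 0.0135]
eef_rot: [-0.0, 0.992, 0.128, 0.001]
wrist_force: [0.4, 0.5, -0.9]
opening: 0.538
gripper_force: 61.5
```

Call:
send_rows([
  [0.4,[0,0,0.02],0],
  [0.4,[0,0,0.02],0],
  [0.4,[0,0,0.02],0],
  [0.4,[0,0,0],0],
])

```text
clock: 19.65
position: [0.4879, 0.2654, 0.0096]
eef_rot: [0.0, 0.992, 0.128, -0.0]
wrist_force: [-0.1, 0.4, -0.4]
opening: 0.541
gripper_force: 61.5
```

Call:
send_rows([
  [0.4,[0,0,0.02],0],
  [0.4,[0,0,0.02],0],
  [0.4,[0,0,0],0],
  [0.4,[0,0,0],0],
])

```text
clock: 20.05
position: [0.4879, 0.2653, 0.0076]
eef_rot: [0.0, 0.992, 0.128, -0.0]
wrist_force: [0.5, -0.1, -0.4]
opening: 0.544
gripper_force: 61.5
```

Call:
send_rows([
  [0.4,[0,0,0.02],0],
  [0.4,[0,0,0.02],0],
  [0.4,[0,0,0],0],
  [0.4,[0,0,0],0],
])

```text
clock: 20.45
position: [0.4879, 0.2654, 0.0056]
eef_rot: [0.0, 0.992, 0.128, -0.0]
wrist_force: [-0.7, 0.6, -0.7]
opening: 0.541
gripper_force: 61.5
```

Call:
send_rows([
  [0.4,[0,0,0.02],0],
  [0.4,[0,0,0],0],
  [0.4,[0,0,0],0],
])

```text
clock: 20.75
position: [0.488, 0.2654, 0.0052]
eef_rot: [-0.0, 0.992, 0.128, 0.0]
wrist_force: [-1.2, 0.5, 5.2]
opening: 0.539
gripper_force: 62.2
```

Call:
send_rows([
  [0.4,[0,0,0.02],0],
  [0.4,[0,0,0],0],
  [0.4,[0,0,0],0],
])

```text
clock: 21.05
position: [0.4881, 0.2654, 0.0052]
eef_rot: [-0.0, 0.992, 0.128, 0.0]
wrist_force: [-2.3, -0.3, 15.0]
opening: 0.542
gripper_force: 63.0
```

The wheel is on the floor. I'll release it, easing up slightly, then rise straight up.

Call:
send_rows([
  [0.4,[0,0,-0.02],0],
  [0.58,[0,0,0],0],
  [0.62,[0,0,0],0],
  [0.7,[0,0,0],0],
  [0.7,[0,0,0],0],
  [0.7,[0,0,0],0],
])

```text
clock: 21.65
position: [0.4879, 0.2653, 0.0045]
eef_rot: [0.0, 0.992, 0.128, -0.0]
wrist_force: [-1.0, -0.2, -0.4]
opening: 0.699
gripper_force: 0.0
```

Call:
send_rows([
  [0.7,[0,0,-0.2],0],
  [0.7,[0,0,-0.3],0],
  [0.7,[0,0,-0.6],0],
  [0.7,[0,0,-0.8],0],
  [0.7,[0,0,-0.8],0],
  [0.7,[-0.6,0,-0.4],0],
  [0.7,[-0.8,0,0],0],
  [0.7,[-0.6,0,0],0],
  [0.7,[0,0,0],0],
  [0.7,[0,0,0],0],
])

```text
clock: 22.65
position: [0.3915, 0.2402, 0.1609]
eef_rot: [-0.0, 0.992, 0.129, 0.001]
wrist_force: [0.8, 0.2, -0.5]
opening: 0.702
gripper_force: 0.0
```

```bash
python3 -c "
from h import *
st()
for n in('top','scene'): cv2.imwrite(f'pics/{n}5.png',bot.get_image(n)[...,::-1])
a=cv2.imread('pics/top5.png')[95:265,115:335];b=cv2.imread('pics/scene5.png')[120:290,205:395]
cv2.imwrite('pics/c5.png',cv2.resize(np.hstack([a,b]),None,fx=1.9,fy=1.9,interpolation=cv2.INTER_CUBIC))"
```

```text
t 22.65 p [0.3915 0.2402 0.1609] yaw 14.78 op 0.702 F [ 0.79  0.16 -0.49] gf 0.0
bay s,lat mm -326.4 133.8 Fbay 0.6 0.54 q [-0.69  0.61  0.06  2.13 -0.08  0.4  -1.88]
```

View pics/c5.png

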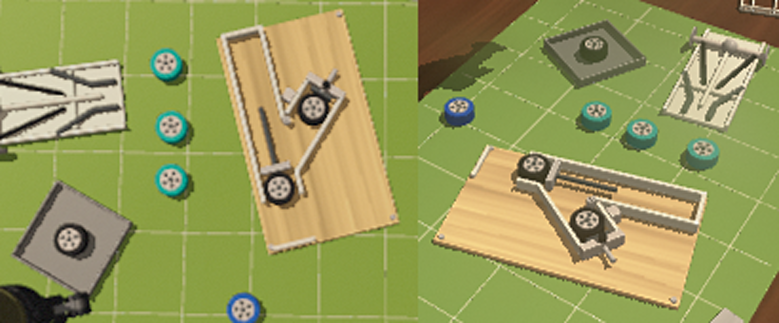

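The lead lies flat in the tray at (70,240), the blocker is home at (313,108), and the third wheel is in the mouth at (278,188). Everything else looks unmoved.

```bash
python3 -c "
from cell import bot
print(bot.hand_in())"
```

```text
the job is handed in; nothing more can be done
None
```

The job is done and handed in at about 23 s: the blocker was pressed against the stop pad at about 11 N and left there, the lead wheel lies flat in the grey tray, the third wheel is still in the feeder, and nothing else on the bench looks moved.

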